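# Find the unlatched hatch of the service box and push it open

### The arm

A 6-joint arm with a two-finger parallel gripper is mounted at the origin on a cart in front of the work surface, level with it; the furniture and walls round the work are solid. World frame = base frame: x ahead of the robot, y to its left, z up, the work surface at z = 0. Lengths are in mm, angles in rad, forces in N, time in s.
With the tool pointing down it reaches from about 275 to 750 mm from the base axis. Payload 10.2 kg.
Tool frame: the origin (TCP) lies midway between the tips of the shut fingers; the grasp point (between the pads) lies 19 mm behind it; z points along the fingers, y is the direction in which the jaws open and shut (so a half turn about z gives the same grasp; the last joint's range is limited). The gripper opens to 85 mm and grips with 20 to 120 N. Pads are 22 mm wide; open, the fingers measure 114 mm over their backs; the gripper's body (76 mm by 85 mm) begins 54 mm behind the grasp point. The pads swing forward as they close: fully open they stand 13 mm farther back than shut.
Start: joints at [-0.223, 0.313, 1.498, -0, 1.331, -0.223], TCP at [525.006, -0.013, 204.494] pointing down, gripper open.
Joint ranges: [-2.94, 2.94], [-0.97, 2.17], [0.19, 2.56], [-1.23, 4.37], [0.02, 3.11], [-2.88, 2.88]. Speed limits (rad/s): [2.39, 2.39, 3.01, 3.14, 3.14, 3.14].

### API

Orientations are given as a unit quaternion [w, x, y, z].
In Python, from rig import ctrl gives the robot as it stands.
- The arm moves only by the tool carry_out, never from a script. Its argument "plan" is a list of rows, each a list of 3 entries, a list of its own where there are three numbers: the finger opening in mm, from 0 to 85.4, then the shift along the tool's x, y, z in mm, then the turn, a rotation vector about the tool's x, y, z in units of 6 degrees (1.0 is 6 degrees). In form: [[grip, [x, y, z], [ax, ay, az]], ...]. A call has 1 to 20 rows; each row shifts and turns the commanded pose from where the row before left it, along the tool's axes as they then stand; what a row does not reach is not made up. A row lasts 1/12 s, in which the tool goes at most 41.7 mm and 7.16 degrees, less where a joint would pass 70% of its speed; a pose out of reach is approached as far as the arm can. A call with a gripper value outside its range is refused whole. The fingers move at their own pace and stop on an object; "grip_force" is the grip in N (left out, the last holds). Time passes only in rows, so rows that do not move let the fingers close. It gives the time, the measured TCP pose, the force and the opening at its end, in the units of the state.
- ctrl.sense(): the state, without advancing time (a new reading comes with each control period).
- ctrl.capture(name): name is "scene" or "side" or "wrist"; returns a dict with "color" (420x560x3 uint8, blue, green, red), "range_z" (420x560 float32, mm along the optical axis (not along the pixel's ray), 0 where there is no reading), "fx", "fy", "cx", "cy" (pixels), "cam_to_world" (4x4, takes a point from camera to world coordinates); the wrist camera has in their place "tool_from_camera" (4x4, takes a point from camera to tool coordinates, whose origin is the TCP and whose axes are the flange's). Camera axes: x right, y up, looking along -z (the intrinsics and any distortion apply to the point x, -y, -z); pixel columns grow to the right and rows downward; lengths in mm; the calibration is good to about 2 mm. A picture is of the moment at which its call begins: read the wrist's pose just before it.
- ctrl.finish_job(): hands the job in, once; it reports no verdict.
The state is a dict: "time_s": time; "joints": joint angles; "dq": joint speeds; "tau": joint torques, N m; "eef_pos": TCP position; "ee_rot": TCP orientation; "force": force on the tool from outside, world axes, zero at the start; "wrist_torque": the same for the moment, N m; "grip_width": opening from 0.0 (shut) to 1.0 (fully open).
Only numpy, scipy, OpenCV 4.12 (cv2) and the standard library are available. Lean on these libraries where they do the work, as an engineer would, in place of code of your own. Each camera call takes 0.05 s, during which the arm holds its last target.

### The job

One of the four identical hatches in the top of the grey service box has come free of its catch. Press the front part of the hatches one after another, gently, with a fingertip until you find the one that rocks, then push that one down open as far as it goes, so that the outlets under it can be reached. Force none of the held hatches, pick nothing up, and leave everything that stands on and around the box where it is.

Things in the scene. Friction and masses are not known exactly. Their poses are not given: they have to be found in the camera images.
- service_box: Grey bench service box, fixed, 180 mm (its x) x 320 (its y) x 80 high; origin under its middle, z up, +x away from the robot. Four identical hatches in a row along y lie flush in its top, 80 mm above the worktop, over hollow bays; ribs between them and a plain rear deck 45 mm wide are fixed. Three hatches are held from below, one is free.
- hatch_1 (a joint): Opening angle (rad) of the leftmost (+y end) hatch, a plain metal plate 120 mm along the box's x, 62 along y, 6 thick. Its level axle along y lies 92 mm behind its front edge. 0: flush, shut; grows as the front part sinks and the short rear part rises, to its stop at 0.65. Held hatches give under 0.03; the free one (any of the four) tips at about 2 N on the press point and stays where left.
- hatch_1_press (a point): Press point on the leftmost (+y end) hatch: on its top face, on its middle line, 60 mm before the axle (32 mm behind its front edge); it moves with the hatch.
- hatch_2 (a joint): Opening angle (rad) of the second from the left hatch, a plain metal plate 120 mm along the box's x, 62 along y, 6 thick. Its level axle along y lies 92 mm behind its front edge. 0: flush, shut; grows as the front part sinks and the short rear part rises, to its stop at 0.65. Held hatches give under 0.03; the free one (any of the four) tips at about 2 N on the press point and stays where left.
- hatch_2_press (a point): Press point on the second from the left hatch: on its top face, on its middle line, 60 mm before the axle (32 mm behind its front edge); it moves with the hatch.
- hatch_3 (a joint): Opening angle (rad) of the third from the left hatch, a plain metal plate 120 mm along the box's x, 62 along y, 6 thick. Its level axle along y lies 92 mm behind its front edge. 0: flush, shut; grows as the front part sinks and the short rear part rises, to its stop at 0.65. Held hatches give under 0.03; the free one (any of the four) tips at about 2 N on the press point and stays where left.
- hatch_3_press (a point): Press point on the third from the left hatch: on its top face, on its middle line, 60 mm before the axle (32 mm behind its front edge); it moves with the hatch.
- hatch_4 (a joint): Opening angle (rad) of the rightmost (-y end) hatch, a plain metal plate 120 mm along the box's x, 62 along y, 6 thick. Its level axle along y lies 92 mm behind its front edge. 0: flush, shut; grows as the front part sinks and the short rear part rises, to its stop at 0.65. Held hatches give under 0.03; the free one (any of the four) tips at about 2 N on the press point and stays where left.
- hatch_4_press (a point): Press point on the rightmost (-y end) hatch: on its top face, on its middle line, 60 mm before the axle (32 mm behind its front edge); it moves with the hatch.
- tweezers: steel tweezers 128 mm long, 8 high, lying on the box's rear deck; a bystander, origin under the middle
- marker: black and white felt marker 138 mm long, 13 thick, lying on the box's rear deck; a bystander, origin under the middle
- timer: white bench timer 39 x 68 x 62 mm, on the worktop in front of the box's left end; a bystander, origin under the middle
- dropper_bottle: brown dropper bottle, 30 mm across, 75 high, on the worktop in front of the box; a bystander, origin under the middle
- vial: white-capped sample vial, 20 mm across, 48 high, on the worktop in front of the box's right end; a bystander, origin under the middle
- beaker: small glass beaker, 44 x 50 mm, 56 high, behind the box; a bystander, origin under the middle
- film_roll: white roll of sealing film standing on end, 62 mm across, 50 high, behind the box; a bystander, origin under the middle
- tube_case: small flat black case with a clear lid, 60 x 92 x 21 mm, on the worktop to the right of the box; a bystander, origin under the middle

How it is judged:
By the outcome, as a careful person would: the job done as asked, in the order asked, and still so for the second after the job is handed in, with the robot touching nothing.
It also fails if it takes over 45 s, if anything falls off the work surface, if the arm or the gripper's body presses on something with over 40 N, if the wrist force passes 120 N, or if a joint passes its speed limit or range.

## Working session

There is one attempt and no reset: what is moved stays moved. The work goes in short steps, Python scripts to look and compute and a tool call to move; the robot and the scene stay as the last step left them, time stands still between calls to the robot, and variables do not carry over. Pictures are saved under pics/ and viewed, and the job is handed in when it is done.

Besides the shell and the picture viewer there is one more tool, called after "Request:" by a JSON object that holds its "name" and its "arguments". carry_out: Moves the arm, as the interface text tells. Its arguments: {"type":"object","properties":{"plan":{"type":"array"},"grip_force":{"type":"number"}},"required":["plan"]}

```bash
mkdir -p pics; ls; cat > h.py <<'E'
import numpy as np, cv2
from rig import ctrl
def cap(n,out):
    s=ctrl.sense(); c=ctrl.capture(n); cv2.imwrite('pics/'+out+'.png',c['color']); 
    if n=='wrist':
        from scipy.spatial.transform import Rotation as R
        q=s['ee_rot']; T=np.eye(4); T[:3,:3]=R.from_quat([q[1],q[2],q[3],q[0]]).as_matrix(); T[:3,3]=s['eef_pos']
        c['cam_to_world']=T@np.array(c['tool_from_camera'])
    np.savez('pics/'+out+'.npz',**{k:v for k,v in c.items()}); return c
def pts(c):
    z=c['range_z'];v,u=np.mgrid[:z.shape[0],:z.shape[1]]
    p=np.stack([(u-c['cx'])/c['fx']*z,-(v-c['cy'])/c['fy']*z,-z,np.ones_like(z)],-1)
    P=(p@np.array(c['cam_to_world']).T)[...,:3]; P[z==0]=np.nan; return P
E
python3 - <<'E'
from h import *
print(ctrl.sense())
for n in('scene','side','wrist'):
    c=cap(n,n+'0'); print(n,{k:np.round(v,3).tolist() for k,v in c.items() if k not in('color','range_z')})
E
```

```text
pics
{'time_s': 0.0, 'joints': array([-2.23419131e-01,  3.13457399e-01,  1.49846963e+00,  2.56440450e-06,
        1.33096222e+00, -2.23416611e-01]), 'dq': array([ 0.00035715, -0.00042919,  0.00101021, -0.0008318 , -0.00035921,
       -0.00061832]), 'tau': array([-5.78409599e-04, -4.12261176e+01, -2.59742296e+01, -3.58453699e-04,
        4.11797926e-03, -1.23038126e-05]), 'eef_pos': array([5.24706595e+02, 4.51759887e-02, 2.03919050e+02]), 'ee_rot': array([-5.49256229e-04,  7.07107739e-01,  7.07105526e-01, -3.44401403e-04]), 'force': array([-1.2761029 , -0.07194615,  0.43759468]), 'wrist_torque': array([ 0.00387034,  0.03067429, -0.00517962]), 'grip_width': 0.9982990983184532}
scene {'fx': 431.672, 'fy': 431.672, 'cx': 277.003, 'cy': 208.148, 'cam_to_world': [[0.654, 0.558, -0.511, 57.002], [-0.756, 0.484, -0.44, -541.925], [0.002, 0.674, 0.738, 871.521], [0.0, 0.0, 0.0, 1.0]]}
side {'fx': 416.323, 'fy': 416.323, 'cx': 277.734, 'cy': 212.709, 'cam_to_world': [[-0.98, 0.114, -0.165, 394.888], [-0.2, -0.56, 0.804, 827.987], [-0.001, 0.82, 0.572, 720.499], [0.0, 0.0, 0.0, 1.0]]}
wrist {'fx': 333.73, 'fy': 333.73, 'cx': 287.861, 'cy': 203.367, 'tool_from_camera': [[0.0, 0.948, 0.319, 81.688], [1.0, -0.001, 0.001, -0.171], [0.001, 0.319, -0.948, -170.505], [0.0, 0.0, 0.0, 1.0]], 'cam_to_world': [[1.0, -0.001, 0.002, 524.766], [0.0, 0.948, 0.318, 81.676], [-0.002, -0.318, 0.948, 374.53], [0.0, 0.0, 0.0, 1.0]]}
```

View pics/scene0.png

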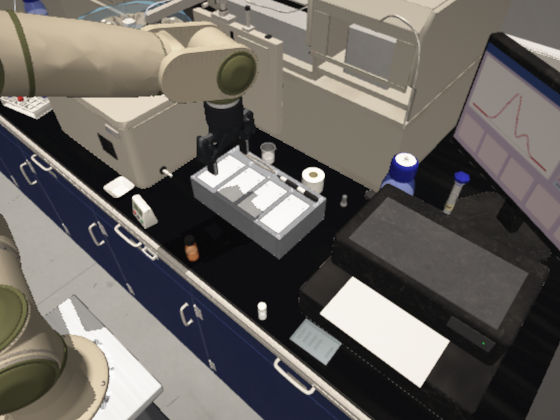

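View pics/side0.png

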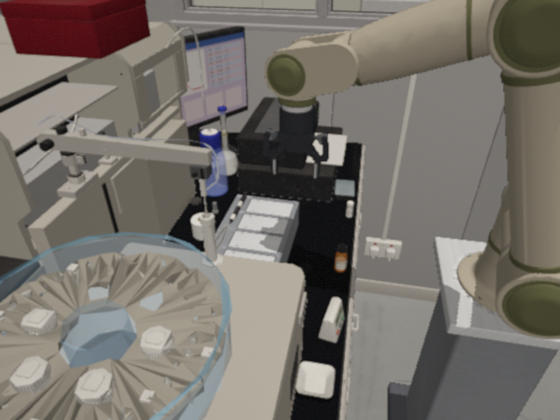

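View pics/wrist0.png

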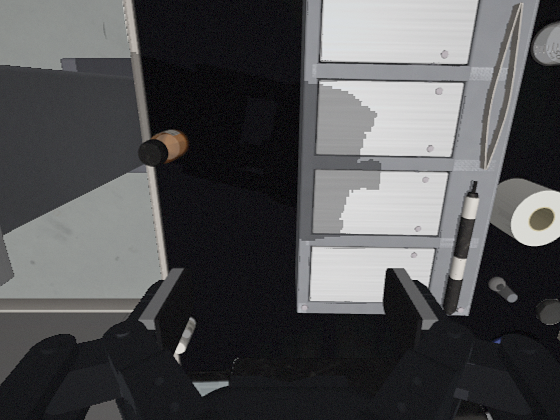

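```bash
python3 - <<'E'
from h import *
W=np.zeros((600,800,3),np.uint8);
# top-down orthographic: 1px/mm... x 250..850 up, y -400..400 left
H=np.full((600,800),-99.);
for n in('scene0','side0'):
    c=dict(np.load(f'pics/{n}.npz')); P=pts(c)
    ok=np.isfinite(P[...,0]); p=P[ok]; col=c['color'][ok]
    r=np.round(850-p[:,0]).astype(int); q=np.round(400-p[:,1]).astype(int)
    m=(r>=1)&(r<599)&(q>=1)&(q<799)&(p[:,2]<160)
    o=np.argsort(p[m][:,2])
    for dr in(0,1):
        for dq in (0,1):
            W[r[m][o]+dr,q[m][o]+dq]=col[m][o]
    top=p[(abs(p[:,2]-80)<4)]
    print(n,len(top),top.min(0),top.max(0),np.median(top[:,2]))
    mk=np.zeros((600,800),np.uint8); a=m&(abs(p[:,2]-80)<4); mk[r[a],q[a]]=255
    mk=cv2.morphologyEx(mk,cv2.MORPH_CLOSE,np.ones((7,7)))
    cs,_=cv2.findContours(mk,0,2); k=max(cs,key=cv2.contourArea); print(cv2.minAreaRect(k))
cv2.imwrite('pics/top0.png',W)
E
```

```text
scene0 6665 [ -59.32331342 -749.33493323   76.00136677] [1318.12527587 1664.73742966   83.991882  ] 79.27031792172647
((382.0438232421875, 223.31814575195312), (321.5697021484375, 183.593505859375), 1.1503630876541138)
side0 4782 [-141.1606648  -759.28991133   76.01754165] [1002.18091748  479.68540869   83.99214739] 81.18186380154606
((409.3504638671875, 224.3689422607422), (266.25726318359375, 181.58522033691406), 0.8680514693260193)
```

View pics/top0.png

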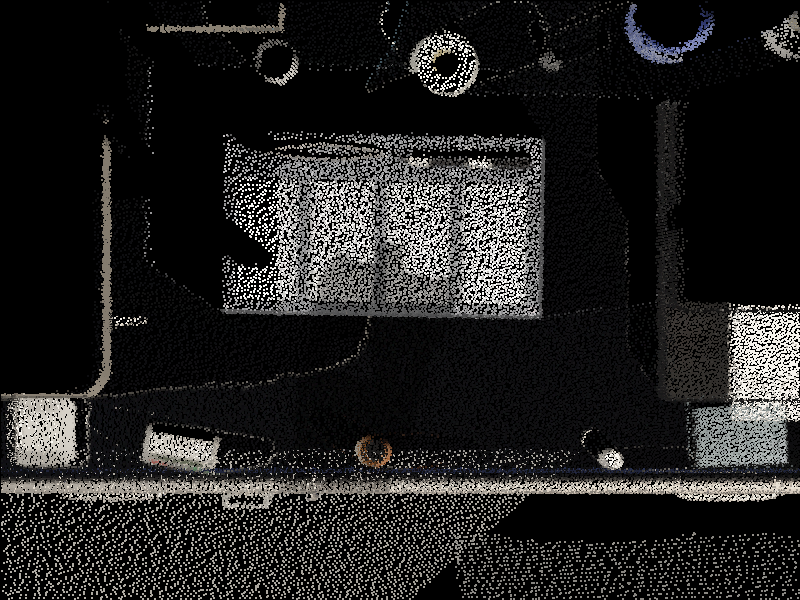

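```bash
python3 - <<'E'
from h import *
c=dict(np.load('pics/wrist0.npz'));P=pts(c)
C=np.array(c['cam_to_world'])
def g(u,v,z=80):
    d=C[:3,:3]@np.array([(u-c['cx'])/c['fx'],-(v-c['cy'])/c['fy'],-1]); o=C[:3,3]
    return np.round(o+d*(z-o[2])/d[2],1)
for p in [(319,65),(474,65),(316,81),(463,80),(317,157),(452,157),(314,170),(447,171),(314,236),(437,237),(310,249),(432,249),(312,303),(422,302),(298,312),(468,315),(303,80)]: print(p,g(*p),np.round(P[p[1],p[0]],1))
im=cv2.resize(c['color'][0:330,280:560],None,fx=2.1,fy=1.8,interpolation=cv2.INTER_CUBIC);cv2.imwrite('pics/w0c.png',im)
E
```

```text
(319, 65) [549.6 102.   80. ] [549.5 102.   81.2]
(474, 65) [676.1 102.1  80. ] [675.5 102.   81.2]
(316, 81) [547.4  89.8  80. ] [547.4  89.7  81. ]
(463, 80) [669.   90.6  80. ] [668.4  90.5  81.3]
(317, 157) [550.1  26.3  80. ] [550.   26.4  80.8]
(452, 157) [670.   26.4  80. ] [670.8  26.   78.3]
(314, 170) [547.7  14.5  80. ] [552.    1.9  24.7]
(447, 171) [667.5  13.7  80. ] [ 7.065e+02 -5.000e+00 -6.000e-01]
(314, 236) [549.3 -50.4  80. ] [549.3 -50.5  79.7]
(437, 237) [667.7 -51.3  80. ] [667.2 -50.8  81.1]
(310, 249) [545.8 -64.2  80. ] [549.2 -88.   31.8]
(432, 249) [664.7 -64.   80. ] [664.2 -63.6  80.9]
(312, 303) [ 549.2 -126.    80. ] [ 549.  -125.    81.3]
(422, 302) [ 662.7 -124.5   80. ] [571.9  11.3 274. ]
(298, 312) [ 534.8 -137.    80. ] [ 534.8 -137.    80. ]
(468, 315) [ 712.9 -140.4   80. ] [ 7.637e+02 -2.004e+02  4.000e-01]
(303, 80) [536.7  90.5  80. ] [536.6  90.5  80.5]
```

View pics/w0c.png

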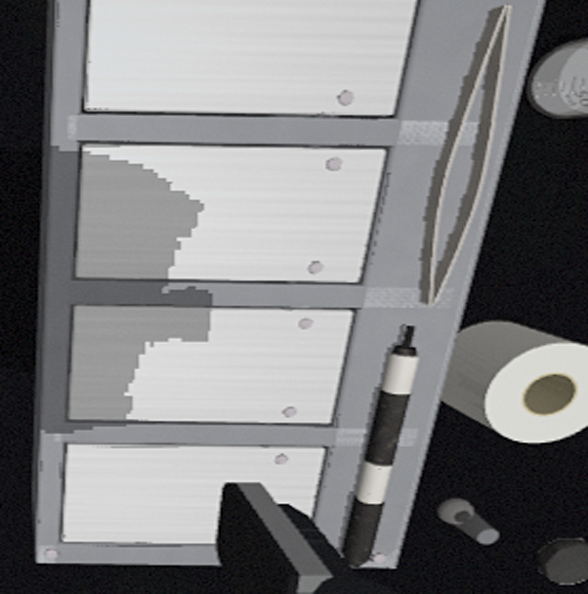

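Request:
{"name": "carry_out", "arguments": {"plan": [[0,[27,11.5,0],[0,0,0]],[0,[27,11.5,0],[0,0,0]],[0,[27,11.5,0],[0,0,0]],[0,[27,11.5,0],[0,0,0]],[0,[26,12,0],[0,0,0]],[0,[0,0,25],[0,0,0]],[0,[0,0,25],[0,0,0]],[0,[0,0,25],[0,0,0]],[0,[0,0,25],[0,0,0]],[0,[0,0,10],[0,0,0]],[0,[0,0,0],[0,0,0]],[0,[0,0,0],[0,0,0]]], "grip_force": 20}}

```text
time_s: 1.15
eef_pos: [583.3, 134.0, 95.2]
ee_rot: [0.0, 0.707, 0.707, 0.0]
force: [-0.2, -0.2, 0.6]
grip_width: 0.006
```

```bash
python3 - <<'E'
from h import *
s=ctrl.sense();print({k:np.round(s[k],3) for k in('time_s','eef_pos','ee_rot','force','grip_width')})
cap('wrist','wrist1')
E
```

```text
{'time_s': np.float64(1.15), 'eef_pos': array([583.35 , 133.971,  95.207]), 'ee_rot': array([0.   , 0.707, 0.707, 0.   ]), 'force': array([-0.177, -0.24 ,  0.632]), 'grip_width': np.float64(0.006)}
```

View pics/wrist1.png

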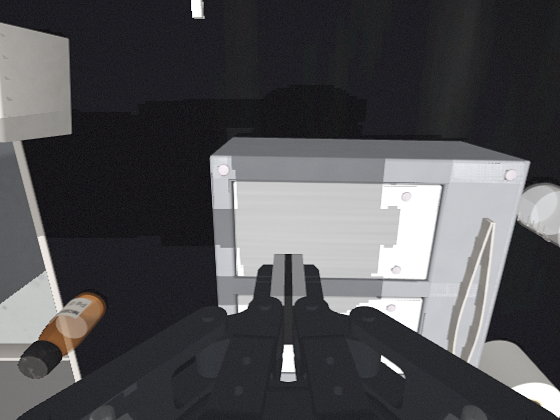

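```bash
python3 - <<'E'
from h import *
c=dict(np.load('pics/wrist1.npz'))
C=np.array(c['cam_to_world'])
def g(u,v,z=80):
    d=C[:3,:3]@np.array([(u-c['cx'])/c['fx'],-(v-c['cy'])/c['fy'],-1]); o=C[:3,3]
    return np.round(o+d*(z-o[2])/d[2],1)
for p in [(234,181),(441,185),(236,277),(429,279),(238,297)]: print(p,g(*p))
E
```

```text
(234, 181) [552.1 166.8  80. ]
(441, 185) [671.2 164.4  80. ]
(236, 277) [550.1 104.   80. ]
(429, 279) [672.7 102.6  80. ]
(238, 297) [550.7  89.2  80. ]
```

Request:
{"name": "carry_out", "arguments": {"plan": [[0,[0,0,6],[0,0,0]],[0,[0,0,5],[0,0,0]],[0,[0,0,2],[0,0,0]],[0,[0,0,1],[0,0,0]],[0,[0,0,0],[0,0,0]]]}}

```text
time_s: 1.62
eef_pos: [582.9, 134.0, 80.4]
ee_rot: [-0.0, 0.707, 0.707, -0.0]
force: [-0.3, -0.4, -0.0]
grip_width: -0.004
```

Request:
{"name": "carry_out", "arguments": {"plan": [[0,[0,0,0.5],[0,0,0]],[0,[0,0,0],[0,0,0]]]}}

```text
time_s: 1.78
eef_pos: [583.1, 134.0, 80.1]
ee_rot: [0.0, 0.707, 0.707, 0.0]
force: [-0.1, -0.2, -0.5]
grip_width: -0.001
```

Request:
{"name": "carry_out", "arguments": {"plan": [[0,[0,0,0.5],[0,0,0]],[0,[0,0,0],[0,0,0]]]}}

```text
time_s: 1.95
eef_pos: [583.0, 134.0, 79.5]
ee_rot: [0.0, 0.707, 0.707, 0.0]
force: [0.0, -0.6, 0.5]
grip_width: -0.003
```

Request:
{"name": "carry_out", "arguments": {"plan": [[0,[0,0,0.5],[0,0,0]],[0,[0,0,0],[0,0,0]]]}}

```text
time_s: 2.12
eef_pos: [583.0, 134.0, 78.9]
ee_rot: [-0.0, 0.707, 0.707, -0.0]
force: [-0.3, -0.1, 0.7]
grip_width: -0.003
```

Request:
{"name": "carry_out", "arguments": {"plan": [[0,[0,0,0.5],[0,0,0]],[0,[0,0,0],[0,0,0]]]}}

```text
time_s: 2.28
eef_pos: [583.0, 134.0, 78.4]
ee_rot: [-0.0, 0.707, 0.707, -0.0]
force: [0.1, -0.5, 0.3]
grip_width: -0.0
```

Request:
{"name": "carry_out", "arguments": {"plan": [[0,[0,0,0.5],[0,0,0]],[0,[0,0,0],[0,0,0]]]}}

```text
time_s: 2.45
eef_pos: [583.0, 134.0, 77.9]
ee_rot: [-0.0, 0.707, 0.707, -0.0]
force: [0.0, -0.2, 0.0]
grip_width: -0.0
```

Request:
{"name": "carry_out", "arguments": {"plan": [[0,[0,0,0.5],[0,0,0]],[0,[0,0,0],[0,0,0]]]}}

```text
time_s: 2.62
eef_pos: [583.0, 134.0, 77.4]
ee_rot: [-0.0, 0.707, 0.707, -0.0]
force: [-0.3, -0.2, 1.0]
grip_width: -0.004
```

```bash
python3 - <<'E'
from h import *
c=cap('wrist','wrist2');P=pts(c)
print(ctrl.sense()['force'])
for u,v in[(246,200),(246,220),(246,250),(350,200),(350,240),(400,200),(420,200),(432,265)]: print(u,v,np.round(P[v-2:v+3,u-2:u+3].reshape(-1,3).mean(0),1))
E
```

```text
[-0.54351061 -0.49633612 -1.46558799]
246 200 [560.6 161.4  81.1]
246 220 [nan nan nan]
246 250 [559.5 132.4  81.1]
350 200 [615.3 161.4  81. ]
350 240 [616.6 138.5  81.2]
400 200 [641.6 161.5  81. ]
420 200 [652.1 161.5  81.1]
432 265 [663.6 123.1  81.1]
```

View pics/wrist2.png

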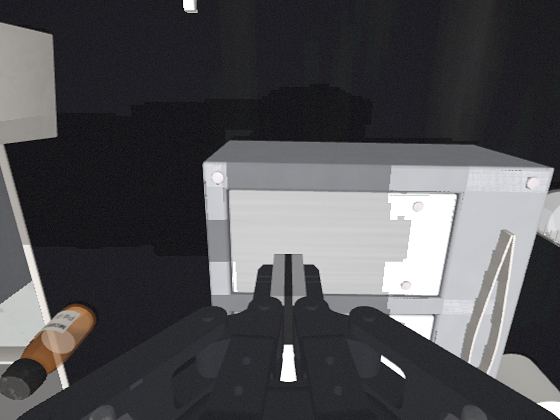

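Request:
{"name": "carry_out", "arguments": {"plan": [[0,[0,0,0.5],[0,0,0]],[0,[0,0,0],[0,0,0]]]}}

```text
time_s: 2.83
eef_pos: [583.0, 134.0, 76.9]
ee_rot: [-0.0, 0.707, 0.707, -0.0]
force: [-0.2, -0.4, 0.0]
grip_width: 0.005
```

Request:
{"name": "carry_out", "arguments": {"plan": [[0,[0,0,0.5],[0,0,0]],[0,[0,0,0],[0,0,0]]]}}

```text
time_s: 3.0
eef_pos: [583.0, 134.0, 76.4]
ee_rot: [-0.0, 0.707, 0.707, -0.0]
force: [-0.1, 0.2, 0.7]
grip_width: -0.0
```

Request:
{"name": "carry_out", "arguments": {"plan": [[0,[0,0,0.5],[0,0,0]],[0,[0,0,0],[0,0,0]]]}}

```text
time_s: 3.17
eef_pos: [582.9, 134.0, 75.9]
ee_rot: [-0.0, 0.707, 0.707, -0.0]
force: [0.4, 0.0, -0.4]
grip_width: 0.0
```

```bash
python3 - <<'E'
from h import *
c=cap('wrist','wrist3');P=pts(c)
print(ctrl.sense()['force'])
for u,v in[(240,205),(246,200),(246,250),(350,200),(350,240),(400,200),(420,200),(432,265),(216,250),(480,250)]: print(u,v,np.round(P[v-2:v+3,u-2:u+3].reshape(-1,3).mean(0),1))
cv2.imwrite('pics/w3c.png',cv2.resize(c['color'][150:330,190:480],None,fx=2.7,fy=2.7,interpolation=2))
E
```

```text
[-0.01302594 -0.49008809  0.50967417]
240 205 [557.5 159.2  81. ]
246 200 [560.8 161.9  80.9]
246 250 [559.6 133.1  81. ]
350 200 [614.9 162.   81.2]
350 240 [nan nan nan]
400 200 [641.  162.   81.1]
420 200 [651.4 162.   81.1]
432 265 [nan nan nan]
216 250 [543.2 133.2  81.2]
480 250 [687.9 133.2  81. ]
```

View pics/w3c.png

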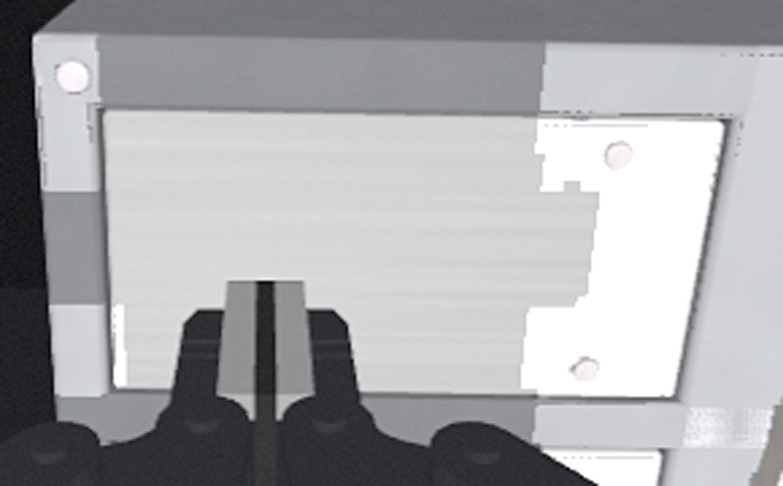

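```bash
python3 - <<'E'
from h import *
c=dict(np.load('pics/wrist3.npz'));P=pts(c)
for v in(255,257,260,265,270,280): print(v,np.round(P[v,280],1),np.round(P[v,296],1),np.round(P[v,265],1))
E
```

```text
255 [579.1 144.7 109.3] [586.4 144.7 109.2] [570.  130.2  81.3]
257 [579.1 144.7 111.3] [586.3 144.7 111.2] [570.  128.7  80.7]
260 [579.2 145.  114.6] [586.3 144.3 113.4] [569.9 126.8  80.7]
265 [579.2 143.8 117. ] [586.2 144.8 118.7] [572.2 140.6 111.1]
270 [579.4 144.5 122.5] [586.1 144.4 122.3] [572.6 140.9 116.2]
280 [579.5 144.4 130.1] [585.9 145.1 131.2] [573.1 140.6 123.9]
```

```bash
python3 - <<'E'
from h import *
c=dict(np.load('pics/wrist3.npz'));P=pts(c)
for v in range(246,257): print(v,np.round(P[v,280],1),np.round(P[v,288],1))
c=cap('scene','scene3');P=pts(c)
C=np.linalg.inv(c['cam_to_world'])
for z in (76,107):
    p=C@np.array([583,134,z,1]); print(z,c['cx']-c['fx']*p[0]/p[2],c['cy']+c['fy']*p[1]/p[2])
cv2.imwrite('pics/s3c.png',cv2.resize(c['color'][100:220,150:310],None,fx=5,fy=5,interpolation=2))
c=cap('side','side3')
C=np.linalg.inv(c['cam_to_world'])
for z in (76,107):
    p=C@np.array([583,134,z,1]); print(z,c['cx']-c['fx']*p[0]/p[2],c['cy']+c['fy']*p[1]/p[2])
cv2.imwrite('pics/d3c.png',cv2.resize(c['color'][150:280,190:350],None,fx=4.5,fy=4.5,interpolation=2))
E
```

```text
246 [578.3 135.6  81.2] [582.7 135.8  81.5]
247 [578.3 134.6  80.4] [582.7 135.3  81.7]
248 [578.3 134.2  80.8] [582.7 134.   80.4]
249 [578.3 133.6  80.9] [582.7 134.   81.5]
250 [578.3 132.9  80.7] [582.7 132.9  80.6]
251 [578.3 132.6  81.2] [582.7 132.7  81.3]
252 [578.3 131.7  80.6] [582.7 131.7  80.6]
253 [578.3 131.5  81.4] [582.7 131.6  81.7]
254 [579.  144.2 107.4] [582.7 144.7 108.3]
255 [579.1 144.7 109.3] [582.7 144.4 108.7]
256 [579.  144.2 109.3] [582.7 144.5 109.9]
76 213.90783246807138 176.8062710678536
107 212.65071099041444 168.1899196639528
76 258.3283815487523 264.2093506307824
107 257.9497656374234 253.91198757841457
```

View pics/s3c.png

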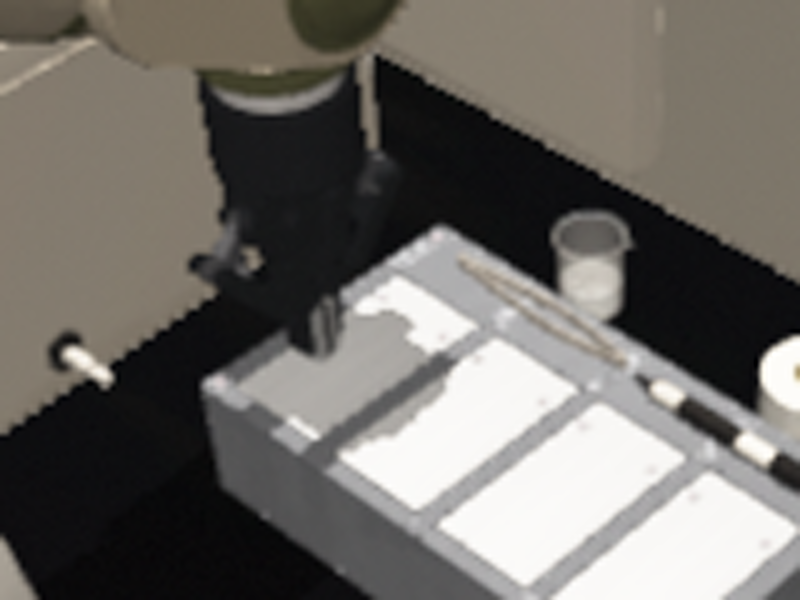

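View pics/d3c.png

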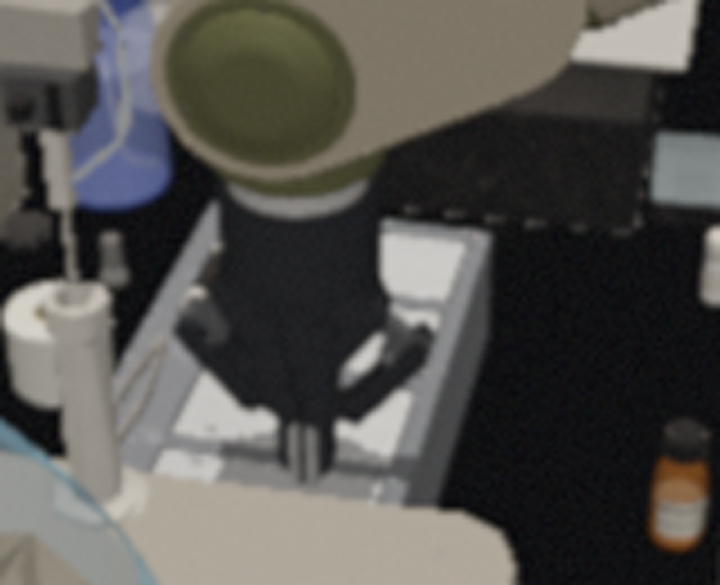

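Every camera shows the fingertips about 20–30 mm above the plate, although the reported TCP is at 76 mm. In the wrist depth the pads end at z ≈ 107. I'll keep descending and rely on contact force rather than the reported z.

Request:
{"name": "carry_out", "arguments": {"plan": [[0,[0,0,5],[0,0,0]],[0,[0,0,5],[0,0,0]],[0,[0,0,3],[0,0,0]],[0,[0,0,0],[0,0,0]]]}}

```text
time_s: 3.65
eef_pos: [582.4, 133.9, 61.9]
ee_rot: [-0.001, 0.707, 0.707, -0.001]
force: [0.0, 0.1, -0.2]
grip_width: 0.003
```

```bash
python3 - <<'E'
from h import *
c=cap('wrist','wrist4');P=pts(c)
print(ctrl.sense()['force'],ctrl.sense()['eef_pos'])
for v in range(248,262): print(v,np.round(P[v,280],1))
c=cap('scene','scene4')
cv2.imwrite('pics/s4c.png',cv2.resize(c['color'][130:200,180:260],None,fx=8,fy=8,interpolation=2))
E
```

```text
[0.0114075  0.09862969 0.15150991] [582.70338384 133.96622194  62.4028087 ]
248 [578.2 140.8  80.2]
249 [578.2 140.7  81.3]
250 [578.2 140.4  81.7]
251 [578.2 140.   81.9]
252 [578.2 139.4  82. ]
253 [578.2 138.3  80.9]
254 [578.6 144.8  94.5]
255 [578.6 144.4  94.9]
256 [578.6 144.5  96.1]
257 [578.6 144.5  96.8]
258 [578.6 144.   96.9]
259 [578.7 144.9  99.7]
260 [578.7 144.6 100. ]
261 [578.8 144.9 101.4]
```

View pics/s4c.png

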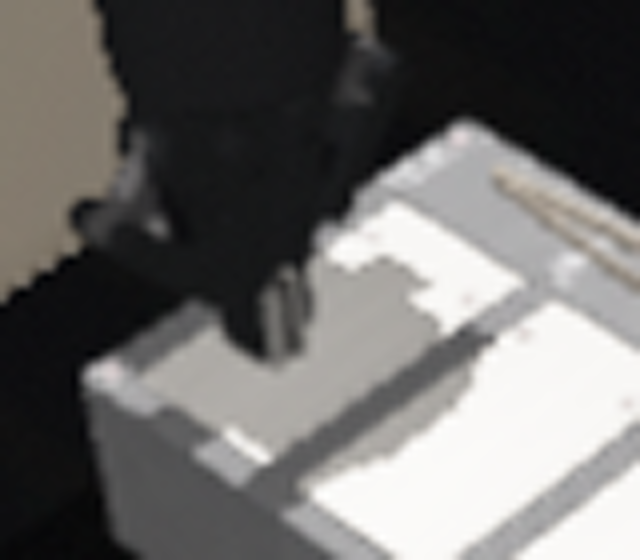

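Request:
{"name": "carry_out", "arguments": {"plan": [[0,[0,0,3],[0,0,0]],[0,[0,0,3],[0,0,0]],[0,[0,0,0],[0,0,0]]]}}

```text
time_s: 4.0
eef_pos: [582.7, 134.0, 56.3]
ee_rot: [-0.0, 0.707, 0.707, -0.0]
force: [-0.4, 0.4, -0.6]
grip_width: 0.004
```

Request:
{"name": "carry_out", "arguments": {"plan": [[0,[0,0,1],[0,0,0]],[0,[0,0,0],[0,0,0]]]}}

```text
time_s: 4.17
eef_pos: [583.0, 134.0, 55.8]
ee_rot: [-0.0, 0.707, 0.707, -0.0]
force: [0.0, -0.4, -0.5]
grip_width: 0.003
```

Request:
{"name": "carry_out", "arguments": {"plan": [[0,[0,0,1],[0,0,0]],[0,[0,0,0],[0,0,0]]]}}

```text
time_s: 4.33
eef_pos: [583.0, 134.0, 54.9]
ee_rot: [-0.0, 0.707, 0.707, -0.0]
force: [-0.2, 0.2, -1.0]
grip_width: -0.001
```

Request:
{"name": "carry_out", "arguments": {"plan": [[0,[0,0,1],[0,0,0]],[0,[0,0,0],[0,0,0]]]}}

```text
time_s: 4.5
eef_pos: [582.9, 134.0, 53.8]
ee_rot: [-0.0, 0.707, 0.707, -0.0]
force: [0.2, -0.6, 0.1]
grip_width: 0.003
```

Request:
{"name": "carry_out", "arguments": {"plan": [[0,[0,0,1],[0,0,0]],[0,[0,0,0],[0,0,0]]]}}

```text
time_s: 4.67
eef_pos: [583.1, 134.0, 53.0]
ee_rot: [0.0, 0.707, 0.707, 0.0]
force: [-0.1, -0.4, -1.2]
grip_width: -0.001
```

Request:
{"name": "carry_out", "arguments": {"plan": [[0,[0,0,1],[0,0,0]],[0,[0,0,0],[0,0,0]]]}}

```text
time_s: 4.83
eef_pos: [583.0, 134.0, 51.9]
ee_rot: [0.0, 0.707, 0.707, 0.0]
force: [-0.2, 0.1, 0.6]
grip_width: -0.0
```

Request:
{"name": "carry_out", "arguments": {"plan": [[0,[0,0,1],[0,0,0]],[0,[0,0,0],[0,0,0]]]}}

```text
time_s: 5.0
eef_pos: [583.0, 134.0, 50.9]
ee_rot: [0.0, 0.707, 0.707, 0.0]
force: [-0.2, 0.8, -0.2]
grip_width: 0.0
```

Request:
{"name": "carry_out", "arguments": {"plan": [[0,[0,0,0.5],[0,0,0]],[0,[0,0,0],[0,0,0]]]}}

```text
time_s: 5.17
eef_pos: [583.0, 134.0, 50.4]
ee_rot: [-0.0, 0.707, 0.707, -0.0]
force: [0.2, 0.1, 0.9]
grip_width: -0.0
```

```bash
python3 - <<'E'
from h import *
c=cap('wrist','wrist5');P=pts(c)
print(ctrl.sense()['force'],ctrl.sense()['eef_pos'])
for v in range(248,260): print(v,np.round(P[v,280],1))
for u,v in[(246,215),(350,215),(400,215),(216,250),(480,250)]: print(u,v,np.round(P[v-2:v+3,u-2:u+3].reshape(-1,3).mean(0),1))
E
```

```text
[ 0.13139679 -0.39397717  0.4014815 ] [583.00745389 133.98343753  50.45995493]
248 [579.  145.2  77.8]
249 [579.  144.3  77. ]
250 [579.  144.2  77.7]
251 [579.  143.6  77.6]
252 [579.  143.1  77.7]
253 [579.  142.7  77.9]
254 [579.1 144.4  82.3]
255 [579.1 144.5  83.5]
256 [579.1 144.6  84.7]
257 [579.2 144.8  86. ]
258 [579.2 144.5  86.4]
259 [579.2 145.2  88.7]
246 215 [563.4 161.5  76.8]
350 215 [610.9 162.5  79.3]
400 215 [633.1 163.   80.4]
216 250 [549.2 145.4  80.2]
480 250 [672.5 145.4  80. ]
```

Depth shows hatch 1's front sunk by about 3–4 mm (slope about 0.05) at almost no force. That suggests hatch 1 is the free one, so I'll press a little further to confirm.

Request:
{"name": "carry_out", "arguments": {"plan": [[0,[0,0,1],[0,0,0]],[0,[0,0,1],[0,0,0]],[0,[0,0,0],[0,0,0]]]}}

```text
time_s: 5.47
eef_pos: [583.0, 134.0, 48.3]
ee_rot: [0.0, 0.707, 0.707, 0.0]
force: [-0.3, 0.4, 0.4]
grip_width: 0.003
```

Request:
{"name": "carry_out", "arguments": {"plan": [[0,[0,0,1],[0,0,0]],[0,[0,0,1],[0,0,0]],[0,[0,0,0],[0,0,0]]]}}

```text
time_s: 5.72
eef_pos: [583.1, 134.0, 46.3]
ee_rot: [0.0, 0.707, 0.707, 0.0]
force: [-0.3, -1.0, 0.2]
grip_width: -0.003
```

```bash
python3 - <<'E'
from h import *
c=cap('wrist','wrist6');P=pts(c)
print(ctrl.sense()['force'],ctrl.sense()['eef_pos'])
for u,v in[(246,215),(350,215),(400,215),(216,250),(480,250)]: print(u,v,np.round(P[v-2:v+3,u-2:u+3].reshape(-1,3).mean(0),1))
E
```

```text
[ 0.7889492  -0.01084061 -0.17760645] [582.96167616 133.97412898  46.34784779]
246 215 [563.2 160.8  70.7]
350 215 [610.6 163.1  76.7]
400 215 [632.1 164.   79.2]
216 250 [nan nan nan]
480 250 [667.2 149.6  84.3]
```

View pics/wrist6.png

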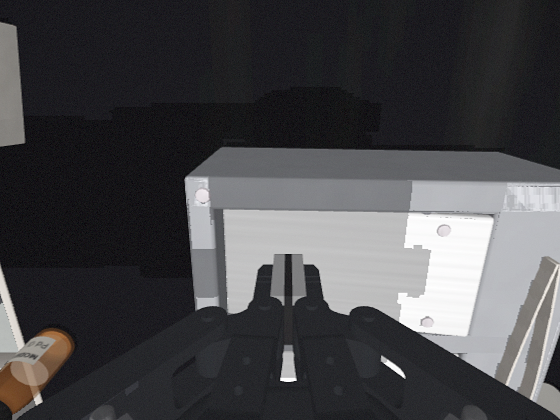

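Hatch 1 rocks: its angle is now about 0.12 rad. The force reading barely reacts, so I'll use the depth images to see how far it opens.

Request:
{"name": "carry_out", "arguments": {"plan": [[0,[0,0,2],[0,0,0]],[0,[0,0,2],[0,0,0]],[0,[0,0,2],[0,0,0]],[0,[0,0,2],[0,0,0]],[0,[0,0,2],[0,0,0]],[0,[0,0,2],[0,0,0]],[0,[0,0,2],[0,0,0]],[0,[0,0,2],[0,0,0]],[0,[0,0,2],[0,0,0]],[0,[0,0,0],[0,0,0]]]}}

```text
time_s: 6.6
eef_pos: [582.7, 134.0, 27.9]
ee_rot: [-0.0, 0.707, 0.707, -0.0]
force: [0.2, -0.5, -0.4]
grip_width: -0.001
```

```bash
cat > ang.py <<'E'
from h import *
import sys
c=cap('wrist',sys.argv[1]);P=pts(c); s=ctrl.sense()
print(s['force'],s['eef_pos'],s['tau'].round(1))
m=(abs(P[...,1]-157)<7)&(P[...,0]>555)&(P[...,0]<690)&(P[...,2]>20)&(P[...,2]<110)
for x in range(555,690,10):
    k=m&(abs(P[...,0]-x)<5)
    if k.sum()>5: print(x,np.round(np.median(P[k][:,2]),1),k.sum())
# gripper lowest points away from tip
for lo,hi in((-60,-40),(-40,-20),(-20,-12),(12,20),(20,40),(40,60),(60,80)):
    d=P[...,0]-s['eef_pos'][0]; k=(d>lo)&(d<hi)&(P[...,2]>100)&(abs(P[...,1]-134)<60)
    print(lo,hi,np.percentile(P[k][:,2],1).round(1) if k.sum() else None)
E
python3 ang.py wrist7
```

```text
[-0.20488194 -0.09418954  0.19742126] [582.67861955 133.98040859  28.09193023] [ -0. -52. -22.  -0.  -0.  -0.]
565 44.6 78
575 49.3 151
585 53.9 240
595 58.8 346
605 63.4 467
615 68.3 619
625 72.8 799
635 77.4 963
645 82.3 1076
655 87.1 1166
665 91.0 901
675 80.9 466
685 80.9 671
-60 -40 118.0
-40 -20 102.6
-20 -12 100.6
12 20 100.8
20 40 102.9
40 60 118.4
60 80 139.3
```

View pics/wrist7.png

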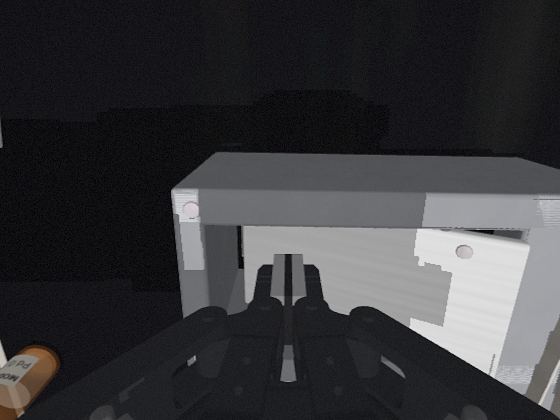

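```bash
python3 - <<'E'
from h import *
c=dict(np.load('pics/wrist7.npz'));P=pts(c)
d=P[...,0]-582.7
for a in range(-50,50,5):
    k=(d>a)&(d<a+5)&(P[...,2]>84)&(P[...,1]<150)&(P[...,1]>90); 
    q=P[k]; i=q[:,2].argmin() if len(q) else None
    print(a,q[i].round(1) if len(q) else None, np.sort(q[:,2])[:4].round(0))
E
```

```text
-50 [537.5 145.  120.5] [121. 121. 121. 121.]
-45 [542.  145.  114.2] [114. 115. 115. 115.]
-40 [546.8 144.8 107.8] [108. 108. 108. 108.]
-35 [552.5 145.2 102.1] [102. 102. 103. 103.]
-30 [555.5 144.9 100. ] [100. 100. 100. 101.]
-25 [562.1 139.8  97.5] [98. 98. 98. 99.]
-20 [565.9 140.3  96.5] [96. 97. 97. 97.]
-15 [572.6 141.   84.1] [84. 84. 84. 84.]
-10 [573.8 140.5  84. ] [84. 84. 84. 84.]
-5 [582.1 144.2  84. ] [84. 84. 84. 84.]
0 [585.3 144.2  84.1] [84. 84. 84. 84.]
5 [590. 141.  84.] [84. 84. 84. 84.]
10 [594.4 141.   84.1] [84. 84. 84. 84.]
15 [597.8 140.3  95.8] [96. 96. 96. 96.]
20 [603.9 140.2  98.5] [99. 99. 99. 99.]
25 [608.4 144.5  99.3] [ 99. 100. 100. 100.]
30 [612.7 145.3 102.6] [103. 103. 103. 103.]
35 [617.9 124.7 106.9] [107. 108. 108. 108.]
40 [622.8 145.  114. ] [114. 115. 115. 116.]
45 [628.1 145.  120.7] [121. 121. 121. 121.]
```

Request:
{"name": "carry_out", "arguments": {"plan": [[0,[0,0,2],[0,0,0]],[0,[0,0,2],[0,0,0]],[0,[0,0,2],[0,0,0]],[0,[0,0,2],[0,0,0]],[0,[0,0,2],[0,0,0]],[0,[0,0,2],[0,0,0]],[0,[0,0,0],[0,0,0]]]}}

```text
time_s: 7.23
eef_pos: [582.7, 134.0, 15.9]
ee_rot: [-0.0, 0.707, 0.707, -0.0]
force: [-0.6, -0.5, 0.2]
grip_width: 0.001
```

```bash
python3 ang.py wrist8
```

```text
[-0.04765258 -0.44673245 -0.12423919] [582.74470265 133.97875509  16.11114015] [ -0.  -52.3 -21.6  -0.   -0.   -0. ]
565 109.2 26
575 109.5 47
585 109.5 21
595 50.7 149
605 55.4 244
615 62.3 495
625 69.4 812
635 76.3 1180
645 83.3 1465
655 90.2 1730
665 95.0 835
675 80.5 421
685 80.6 12
-60 -40 106.1
-40 -20 100.1
-20 -12 100.8
12 20 100.9
20 40 100.1
40 60 106.4
60 80 127.4
```

Request:
{"name": "carry_out", "arguments": {"plan": [[0,[0,0,1],[0,0,0]],[0,[0,0,1],[0,0,0]],[0,[0,0,0],[0,0,0]]]}}

```text
time_s: 7.53
eef_pos: [583.0, 134.0, 14.4]
ee_rot: [-0.0, 0.707, 0.707, -0.0]
force: [-0.0, 0.1, 1.1]
grip_width: 0.004
```

Request:
{"name": "carry_out", "arguments": {"plan": [[0,[0,0,0.5],[0,0,0]],[0,[0,0,0],[0,0,0]]]}}

```text
time_s: 7.7
eef_pos: [583.0, 134.0, 14.0]
ee_rot: [0.0, 0.707, 0.707, 0.0]
force: [-0.1, -0.4, 0.9]
grip_width: 0.001
```

```bash
cat >> ang.py <<'E'
k=(abs(P[...,1]-157)<8)&(P[...,0]>610)&(P[...,0]<655)&(P[...,2]>20)&(P[...,2]<100)
q=P[k]; f=np.polyfit(q[:,0],q[:,2],1); r=q[:,2]-np.polyval(f,q[:,0]); q=q[abs(r)<3]; f=np.polyfit(q[:,0],q[:,2],1); print('ANGLE',np.arctan(f[0]))
E
python3 ang.py wrist9|egrep -v ' [0-9]+$|None'; python3 ang.py wrist9b | tail -1
```

```text
[ 0.85586206 -1.3487861   0.21119206] [583.02920546 133.99303414  14.02120548] [ -0.  -51.9 -21.3  -0.    0.   -0. ]
-60 -40 104.0
-40 -20 100.2
-20 -12 100.9
12 20 105.6
20 40 100.2
40 60 104.7
60 80 125.4
ANGLE 0.637955612993065
ANGLE 0.637711969851673
```

Request:
{"name": "carry_out", "arguments": {"plan": [[0,[0,0,0.5],[0,0,0]],[0,[0,0,0],[0,0,0]],[0,[0,0,0],[0,0,0]]]}}

```text
time_s: 8.05
eef_pos: [583.0, 134.0, 13.5]
ee_rot: [-0.0, 0.707, 0.707, -0.0]
force: [-0.4, -0.2, 1.5]
grip_width: 0.001
```

Request:
{"name": "carry_out", "arguments": {"plan": [[0,[0,0,0.5],[0,0,0]],[0,[0,0,0],[0,0,0]],[0,[0,0,0],[0,0,0]]]}}

```text
time_s: 8.3
eef_pos: [583.1, 134.0, 13.1]
ee_rot: [0.0, 0.707, 0.707, 0.0]
force: [-0.0, 0.4, 2.1]
grip_width: -0.003
```

```bash
python3 ang.py wrist10 | sed -n '1p;$p'
```

```text
[ 0.10807666 -0.03413018  3.66574644] [583.11580441 133.98590156  13.13493874] [ -0.  -51.  -20.8   0.    0.   -0. ]
ANGLE 0.6468282255666771
```

Request:
{"name": "carry_out", "arguments": {"plan": [[0,[0,0,0.5],[0,0,0]],[0,[0,0,0],[0,0,0]],[0,[0,0,0],[0,0,0]]]}}

```text
time_s: 8.6
eef_pos: [583.2, 134.0, 12.9]
ee_rot: [0.0, 0.707, 0.707, 0.0]
force: [-1.2, 0.5, 5.9]
grip_width: 0.0
```

Request:
{"name": "carry_out", "arguments": {"plan": [[0,[0,0,0.5],[0,0,0]],[0,[0,0,0],[0,0,0]],[0,[0,0,0],[0,0,0]]]}}

```text
time_s: 8.85
eef_pos: [583.3, 134.0, 12.8]
ee_rot: [0.0, 0.707, 0.707, 0.0]
force: [-3.0, -0.9, 7.4]
grip_width: 0.003
```

```bash
python3 ang.py wrist11 | sed -n '1p;$p'
```

```text
[-1.92212866  0.36823481  8.28751535] [583.35878479 134.00572387  12.80729672] [ -0.1 -47.9 -19.9   0.   -0.4  -0. ]
ANGLE 0.6489568948301719
```

At the stop: the force climbs while the angle holds at 0.649. Now I'll retract straight up and verify.

Request:
{"name": "carry_out", "arguments": {"plan": [[0,[0,0,-3],[0,0,0]],[0,[0,0,-8],[0,0,0]],[0,[0,0,-15],[0,0,0]],[0,[0,0,-20],[0,0,0]],[0,[0,0,-25],[0,0,0]],[0,[0,0,-25],[0,0,0]],[0,[0,0,-25],[0,0,0]],[0,[0,0,-25],[0,0,0]],[0,[-20,0,-25],[0,0,0]],[0,[-25,0,-20],[0,0,0]],[0,[-25,0,0],[0,0,0]],[0,[-20,0,0],[0,0,0]],[0,[0,0,0],[0,0,0]],[0,[0,0,0],[0,0,0]]]}}

```text
time_s: 10.07
eef_pos: [582.9, 43.5, 203.1]
ee_rot: [-0.0, 0.708, 0.707, -0.0]
force: [-0.3, 0.1, 0.4]
grip_width: 0.003
```

```bash
python3 ang.py wrist12 | sed -n '1p;$p'; python3 -c "
from h import *
c=cap('scene','scene12');cv2.imwrite('pics/s12.png',cv2.resize(c['color'][100:360,90:380],None,fx=2.3,fy=2.3,interpolation=2))"
```

```text
[ 0.83641888 -0.46170201 -0.32569093] [582.84642099  44.28335324 203.03564669] [ -1.3 -47.9 -26.5  -0.1  -0.   -0. ]
ANGLE 0.6484519683686357
```

View pics/wrist12.png

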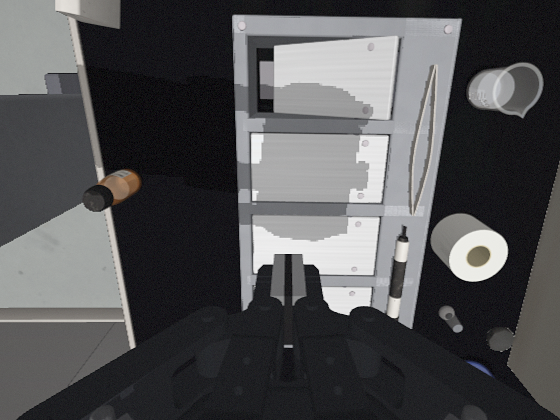

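View pics/s12.png

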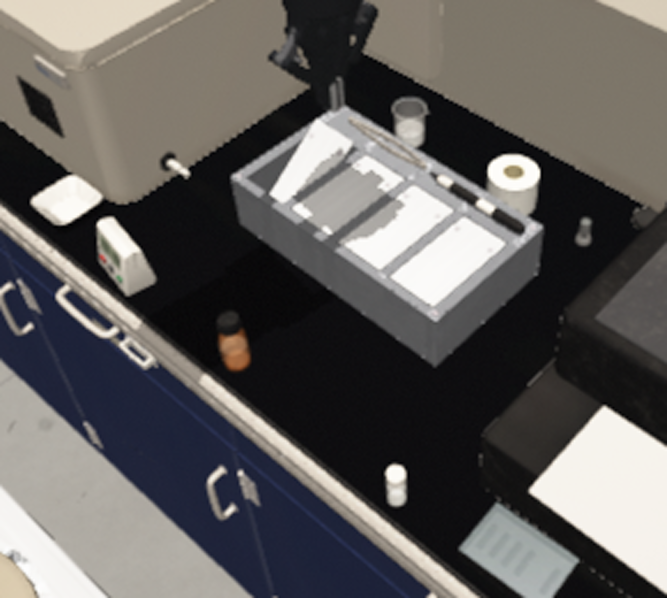

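The wrist picture shows hatch 1 tipped open, at about (258–400, 40–118), with its bay exposed. The other hatches are flush. The tweezers, marker, bottle, vial, timer, beaker, roll and case are where they were in the first pictures. The robot is clear of everything.

```bash
python3 -c "
from rig import ctrl
print(ctrl.finish_job())"
```

```text
the job is handed in; nothing more can be done
None
```

The free hatch is hatch 1, the leftmost. It is now pushed fully open and the job is handed in, at about 10 s on the robot's clock. It was the first hatch I pressed and it rocked straight away, so I did not touch the other three.

- **Finding it:** the plate tilted about 0.05 rad, then 0.12, with no force showing above the sensor's noise of about 1 N.
- **Opening it:** I pushed down in small steps until the force rose to about 8 N while the angle held at 0.649 rad, against the stop at 0.65.
- **Last check:** after I lifted straight up and moved clear, depth measured the hatch still at 0.648 rad. The other hatches looked flush and the objects on and around the box looked unmoved. I judged the objects by comparing pictures and did not measure their positions.
- **What disagreed:**
  - The fingertips were about 25–30 mm higher than the reported TCP height, so I judged contact and opening by depth and force.
  - The expected tipping force of about 2 N never showed clearly in the force reading.

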